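# Bring the counter balance level

## Task

A 700 g food tin weighs down one pan of the counter balance. Of the three steel check weights (500 g, 200 g and 100 g, the bigger the heavier), stand those that make up the tin's weight upright, side by side, on the empty pan, so that the beam floats level. Leave the tin on its pan.

Things in the scene. Friction and masses are not known exactly. Their poses are not given: they have to be found in the camera images.
- w500_mid (a point): Steel check weight: plain cylinder with a narrower neck and a small round head. The biggest of the three: 500 g, 37 mm across, 62 mm high; the straight body takes up about the lower half. The point is on its axis, half-way up (31 mm above its foot); z is its axis, up when standing.
- w200_mid (a point): Steel check weight: plain cylinder with a narrower neck and a small round head. The middle one: 200 g, 29 mm across, 48 mm high; the straight body takes up about the lower half. The point is on its axis, half-way up (24 mm above its foot); z is its axis.
- w100_mid (a point): Steel check weight: plain cylinder with a narrower neck and a small round head. The smallest: 100 g, 23 mm across, 37 mm high. The point is on its axis, half-way up (18.5 mm above its foot); z is its axis.
- pan (a point): Centre of the floor of the empty weight pan: round steel dish, floor 118 mm across, rim 4 mm above the floor and 142 mm across. z up; the pan stays horizontal and does not turn. +y points along the beam to the other pan, 260 mm away, with the tin (102 mm across, 118 mm high). At the start the pan is at its upper stop, about 107 mm above the worktop; it is 13 mm lower when level, 26 mm at its lower stop.
- beam (a joint): Tilt of the balance's beam, rad: 0 = tin's pan fully down (the start), 0.10 = level, 0.20 = weight pan fully down. It swings freely, lightly damped, and settles in about 1.5 s. A difference of 70 g or more holds it at its stop, so the weight pan stays up until nearly 700 g is on it. Where on the pan a weight stands makes no difference.
Things that resemble listed ones, but are neither listed nor needed, are in the scene too. Leave any blue or red look-alike of the part that bears w200_mid alone. Leave any orange or purple look-alike of the part that bears w500_mid alone.

How it is judged (in metres and radians):
At the end, for the whole second after the job is handed in: The 500 g and the 200 g weight both stand upright (within 10 degrees) on the floor of the weight pan, centres within 60 mm of the pan's centre, and the beam floats at rest within 0.03 rad (1.7 degrees, 4 mm at the pan) of level (value of joint beam between 0.07 and 0.13 rad and velocity of joint beam between -0.05 and 0.05 rad/s and horizontal distance between each of w500_mid, w200_mid and pan below 0.06 m and z of w500_mid in the frame of pan between 0.025 and 0.037 m and angle between each of w500_mid, w200_mid's own z axis and vertical below 0.17 rad and z of w200_mid in the frame of pan between 0.018 and 0.03 m); the robot touches nothing.
It also fails if it takes over 51 s, if anything falls off the work surface, if the arm or the gripper's body presses on something with over 40 N, if the wrist force passes 120 N, or if a joint passes its speed limit or range.

## Robot

A 6-joint arm with a two-finger parallel gripper is mounted at the origin on a cart in front of the work surface, level with it; the furniture and walls round the work are solid. World frame = base frame: x ahead of the robot, y to its left, z up, the work surface at z = 0. Lengths are in m, angles in degrees, forces in N, time in s.
With the tool pointing down it reaches from about 0.3 to 0.75 m from the base axis. Payload 8.5 kg.
Tool frame: the origin (TCP) lies between the finger pads; the fingertips stand env.finger_overhang ahead of it and the grasp point (between the pads) lies 2 mm behind it (env.finger_overhang is the distance from the TCP to the fingertips, in m); z points along the fingers, y is the line along which they close (so a half turn about z gives the same grasp; the last joint's range is limited). The gripper opens to 85 mm and grips with 20 to 120 N. Pads are 22 mm wide; open, the fingers measure 114 mm over their backs; the gripper's body (76 mm by 85 mm) begins 54 mm behind the grasp point. The pads swing forward as they close: fully open they stand 13 mm farther back than shut.
Start: joints at [-86.075, 21.807, 74.336, -0, 83.858, -12.336], TCP at [0.154, -0.528, 0.248] pointing down, gripper open.
Joint ranges: [-178.18, 178.18], [-50.72, 133.34], [12.68, 142.11], [-81.47, 261.47], [9.98, 163.14], [-165.26, 165.26]. Speed limits (degrees/s): [136.94, 136.94, 180, 180, 180, 180].

## Interface

Orientations are given as a 3x3 rotation matrix whose columns are the frame's x, y, z axes.
In Python, from rig import env gives the robot as it stands. The module is installed in compiled form; this text tells all that it offers.
- The arm moves only by the tool jog_arm, never from a script. Its arguments are lists of equal length, an entry for each row: "hand": the finger opening in m, from 0 to 0.0854; "travel": the shift along the world's x, y, z in m, a list of three; "yaw": the turn about the world's z in rad. A call has exactly 5 rows; each row shifts and turns the commanded pose from where the row before left it; what a row does not reach is not made up. A row lasts 1/8 s, in which the tool goes at most 62.5 mm and 10.7 degrees, less where a joint would pass 70% of its speed; a pose out of reach is approached as far as the arm can. A call is refused whole if a number of a shift passes 0.0625 or a number of a turn 0.188, either way. A call with a gripper value outside its range is refused whole. The fingers move at their own pace and stop on an object; "grip_force" is the grip in N (left out, the last holds). Time passes only in rows, so rows that do not move let the fingers close, or fill a call up. It gives the time, the measured TCP pose, the force, the opening and the grip force at its end, in the units of the state.
- env.observe(): the state, without advancing time (a new reading comes with each control period).
- env.get_image(name): name is "scene" or "side" or "wrist"; returns the picture (400x640x3 uint8, red, green, blue); there is no depth.
- env.calibration(name): a dict with "fx", "fy", "cx", "cy" (pixels), "k1" (the pictures are not rectified: a ray, as slopes to the right and down, at radius r is drawn at 1 + k1 r^2 times it, then the intrinsics apply), "position" and "rotation" of the camera in the world; the wrist camera has in their place "hand_eye" (4x4, takes a point from camera to tool coordinates, whose origin is the TCP and whose axes are the flange's). Camera axes: x right, y down, z forward; pixel columns grow to the right and rows downward; lengths in m; the calibration is good to about 2 mm. A picture is of the moment at which its call begins: read the wrist's pose just before it. calibration takes no time and is no camera call.
- env.close_job(): hands the job in; it is judged then, once.
The state is a dict: "time_s": time; "q": joint angles; "qvel": joint speeds; "joint_efforts": joint torques, N m; "position": TCP position; "tool_rot": TCP orientation; "ft_force": force on the tool from outside, world axes, zero at the start; "wrist_torque": the same for the moment, N m; "grip_width": finger opening in m; "gripper_force": force on a finger pad.
Only numpy, scipy, OpenCV 4.12 (cv2) and the standard library are available. Lean on these libraries where they do the work, as an engineer would, in place of code of your own. Each camera call takes 0.05 s, during which the arm holds its last target. There are 200 camera calls.

## Working session

There is one attempt and no reset: what is moved stays moved. The work goes in short steps, Python scripts to look and compute and a tool call to move; the robot and the scene stay as the last step left them, time stands still between calls to the robot, and variables do not carry over. Pictures are saved under pics/ and viewed, at most 10 in all, crops included, and the job is handed in when it is done.

Besides the shell and the picture viewer there is one more tool, called after "Emit:" as name(argument=value, ...) on one line, values as JSON. jog_arm: Moves the arm, as the interface text tells. Its arguments: {"type":"object","properties":{"hand":{"type":"array"},"travel":{"type":"array"},"yaw":{"type":"array"},"grip_force":{"type":"number"}},"required":["hand","travel","yaw"]}

```bash
mkdir -p pics
cat > h.py <<'E'
import numpy as np, cv2
from rig import env
def snap(n,f):
    im=env.get_image(n); cv2.imwrite(f'pics/{f}.png',im[:,:,::-1]); return im
def ray(n,u,v,st=None):
    c=env.calibration(n)
    d=np.array([(u-c['cx'])/c['fx'],(v-c['cy'])/c['fy']]); s=d.copy()
    for _ in range(20): s=d/(1+c['k1']*(s@s))
    r=np.array([s[0],s[1],1.])
    if 'position' in c: return np.array(c['position']),np.array(c['rotation'])@r
    st=st or env.observe(); H=np.array(c['hand_eye']); R=np.array(st['tool_rot'])
    return np.array(st['position'])+R@H[:3,3], R@H[:3,:3]@r
def onz(n,u,v,z,st=None):
    p,d=ray(n,u,v,st); return p+d*(z-p[2])/d[2]
def two(a,b):
    (p,d),(q,e)=a,b; t=np.linalg.lstsq(np.c_[d,-e],q-p,rcond=None)[0]
    x,y=p+t[0]*d,q+t[1]*e; return (x+y)/2,np.linalg.norm(x-y)
def proj(n,P):
    c=env.calibration(n); r=np.array(c['rotation']).T@(np.array(P)-c['position']); s=r[:2]/r[2]; s=s*(1+c['k1']*(s@s))
    return s[0]*c['fx']+c['cx'],s[1]*c['fy']+c['cy']
E
python3 - <<'E'
from h import *
a=snap('scene','a');b=snap('side','b')
print(env.finger_overhang,{k:v for k,v in env.observe().items() if k in('time_s','grip_width','position','tool_rot')})
for n in('scene','side'): c=env.calibration(n);print(n,c['position'],c['fx'],np.round(c['rotation'],2).tolist())
print(env.calibration('wrist')['hand_eye'])
E
```

```text
0.017 {'time_s': 0.1, 'position': array([ 0.15396909, -0.52776908,  0.24778749]), 'tool_rot': array([[ 9.60008915e-01,  2.79969414e-01, -1.02134911e-04],
       [ 2.79969312e-01, -9.60008101e-01,  1.27689749e-03],
       [ 2.59441900e-04, -1.25442761e-03, -9.99999180e-01]]), 'grip_width': 0.08560330179622426}
scene [0.14750644 0.51013481 0.66086875] 437.08469489142726 [[-0.83, -0.35, 0.43], [-0.55, 0.51, -0.66], [0.01, -0.79, -0.62]]
side [0.52260422 0.72243339 0.74300779] 422.07392908235937 [[-1.0, -0.01, -0.0], [-0.0, 0.61, -0.79], [0.01, -0.79, -0.61]]
[[-1.15653952e-03 -9.62600906e-01 -2.70920944e-01  7.02826022e-02]
 [ 9.99999299e-01 -1.04493306e-03 -5.56196194e-04  9.41044713e-04]
 [ 2.52300710e-04 -2.70921397e-01  9.62601440e-01 -1.25390091e-01]
 [ 0.00000000e+00  0.00000000e+00  0.00000000e+00  1.00000000e+00]]
```

View pics/a.png

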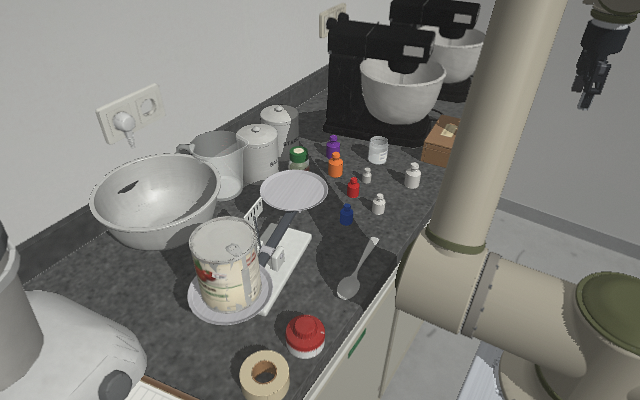

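View pics/b.png

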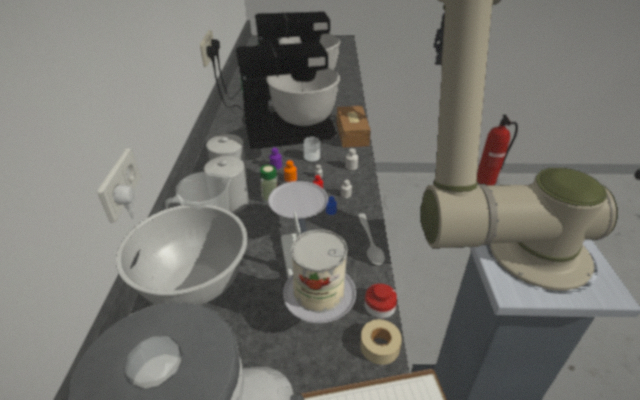

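The two pictures agree. In scene, the steel weights are at about (413,175) for the biggest, (379,204) for the middle one and (367,176) for the smallest. The coloured look-alikes are at (346,213), (353,187), (335,164) and (333,147). The empty pan is at (293,190) and the tin at (228,265).

Run:
```python
from h import *
a=cv2.imread('pics/a.png')
cv2.imwrite('pics/c.png',cv2.resize(a[130:230,240:440],None,fx=4,fy=4,interpolation=cv2.INTER_CUBIC))
# mid points of the weights by two views
for k,s,d in(('500',(413,176),(351,159)),('200',(379,204),(346,188)),('100',(367,176),(319,172)),('pan',(293.5,191),(298,200)),('blue',(346,213),(331,205)),('red',(353,187),(320,181))):
    print(k,two(ray('scene',*s),ray('side',*d)))
```

```text
500 (array([ 0.43643849, -0.36396365,  0.02477907]), np.float64(0.00018515313315255582))
200 (array([ 0.45717924, -0.22030439,  0.02213553]), np.float64(0.00013356602527501166))
100 (array([ 0.53431824, -0.30411734,  0.0188495 ]), np.float64(0.0030656991472995027))
pan (array([ 0.58142045, -0.05989728,  0.10789345]), np.float64(0.0008234817128123392))
blue (array([ 0.50053833, -0.14319317,  0.02606676]), np.float64(0.003955059242333829))
red (array([ 0.53006984, -0.22546792,  0.03948628]), np.float64(0.003926553188232889))
```

View pics/c.png

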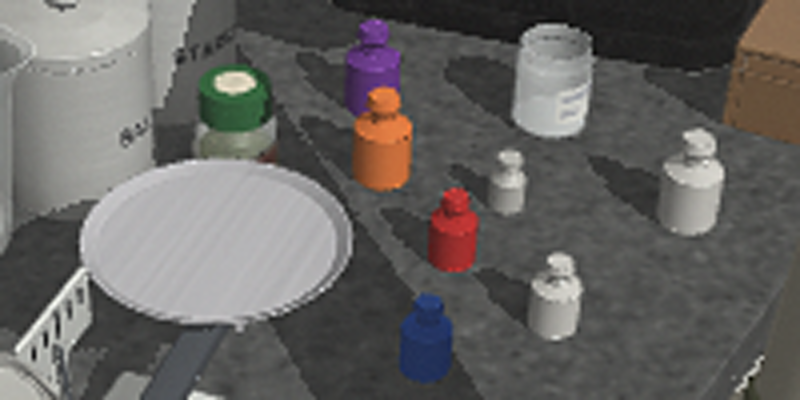

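The zoomed crop confirms it: 500 g at right, 200 g at lower middle, 100 g small one between. I'll move above the 500 g weight and check with the wrist camera.

Emit:
jog_arm(hand=[0.085, 0.085, 0.085, 0.085, 0.085], travel=[[0.056, 0.033, -0.01], [0.056, 0.033, -0.01], [0.056, 0.033, -0.01], [0.056, 0.033, -0.01], [0.056, 0.032, -0.01]], yaw=[0, 0, 0, 0, 0], grip_force=40)

```text
time_s: 0.72
position: [0.422, -0.3706, 0.2002]
tool_rot: [[0.96, 0.28, -0.0], [0.28, -0.96, 0.0], [-0.0, -0.0, -1.0]]
ft_force: [-0.4, -1.1, 0.2]
grip_width: 0.0854
gripper_force: 0.0
```

Run:
```python
from h import *
import pickle
st=env.observe(); pickle.dump(st,open('st.pkl','wb'))
snap('wrist','w1'); print(st['position'],st['time_s'],np.round(st['tool_rot'],2).tolist())
```

```text
[ 0.42200358 -0.37057936  0.20024488] 0.725 [[0.96, 0.28, -0.0], [0.28, -0.96, 0.0], [-0.0, -0.0, -1.0]]
```

View pics/w1.png

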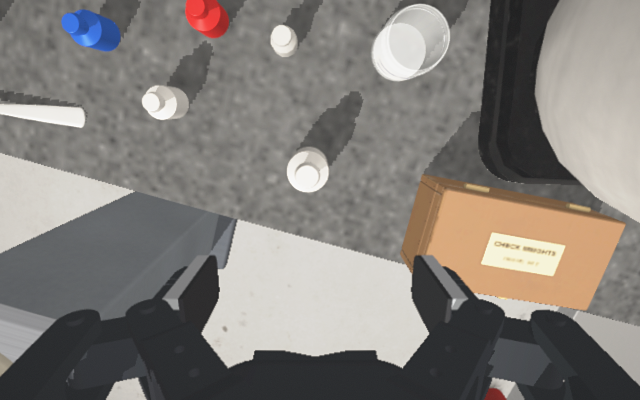

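The wrist view shows the 500 g weight with its head at (307,174), and the 200 g weight's head at (153,102). The wooden box starts at about (425,180), clear of the fingers.

Run:
```python
from h import *
import pickle
st=pickle.load(open('st.pkl','rb')); im=cv2.imread('pics/w1.png')
hsv=cv2.cvtColor(im,cv2.COLOR_BGR2HSV); m=((hsv[:,:,2]>150)&(hsv[:,:,1]<40)).astype(np.uint8)
n,l,s,c=cv2.connectedComponentsWithStats(m)
for i in range(1,n):
    if s[i,4]>150 and s[i,1]<200: print(s[i],c[i].round(1))
for k,u,v,z in(('500 head',307,174.5,.058),('500 body',308,170,.03),('200 head',153,102,.045),('200 body',166,102,.014)): print(k,onz('wrist',u,v,z,st).round(4))
```

```text
[  536     0   104   223 17619] [595.7  99.1]
[ 371    4   80   78 4507] [410.6  42.7]
[270  25  27  33 690] [283.   40.5]
[ 141   85   48   35 1314] [164.8 102.3]
[   0  103   86   25 1396] [ 46.  113.6]
[ 286  148   43   45 1491] [307.6 170.5]
[   0  153  135  100 6851] [ 44.9 198.5]
500 head [ 0.4391 -0.3597  0.058 ]
500 body [ 0.4381 -0.3603  0.03  ]
200 head [ 0.46  -0.221  0.045]
200 body [ 0.4599 -0.2182  0.014 ]
```

Emit:
jog_arm(hand=[0.085, 0.085, 0.085, 0.085, 0.085], travel=[[0.004, 0.003, -0.04], [0, 0, -0.04], [0, 0, -0.02], [0, 0, 0], [0, 0, 0]], yaw=[0, 0, 0, 0, 0])

```text
time_s: 1.4
position: [0.4247, -0.3693, 0.1016]
tool_rot: [[0.96, 0.28, 0.001], [0.28, -0.96, -0.001], [0.0, 0.001, -1.0]]
ft_force: [0.3, -0.8, 0.0]
grip_width: 0.0851
gripper_force: 0.0
```

Emit:
jog_arm(hand=[0.085, 0.085, 0.085, 0.085, 0.085], travel=[[0.0135, 0.008, -0.01], [0, 0, -0.02], [0, 0, -0.02], [0, 0, -0.015], [0, 0, 0]], yaw=[0, 0, 0, 0, 0])

```text
time_s: 2.02
position: [0.4381, -0.3603, 0.0349]
tool_rot: [[0.96, 0.28, -0.001], [0.28, -0.96, 0.001], [-0.001, -0.002, -1.0]]
ft_force: [0.4, 0.9, 0.4]
grip_width: 0.0849
gripper_force: 0.0
```

Emit:
jog_arm(hand=[0.085, 0.03, 0.03, 0.03, 0.03], travel=[[0, 0, -0.012], [0, 0, 0], [0, 0, 0], [0, 0, 0], [0, 0, 0]], yaw=[0, 0, 0, 0, 0], grip_force=50)

```text
time_s: 2.65
position: [0.438, -0.3608, 0.0243]
tool_rot: [[0.96, 0.28, 0.0], [0.28, -0.96, -0.0], [0.0, 0.0, -1.0]]
ft_force: [-0.7, 2.4, 6.2]
grip_width: 0.036
gripper_force: 50.2
```

Emit:
jog_arm(hand=[0.03, 0.03, 0.03, 0.03, 0.03], travel=[[0, 0, 0.02], [0, 0, 0.045], [0, 0, 0.055], [0, 0, 0.055], [0, 0, 0.02]], yaw=[0, 0, 0, 0, 0])

```text
time_s: 3.28
position: [0.4383, -0.3613, 0.2217]
tool_rot: [[0.96, 0.28, 0.003], [0.28, -0.96, -0.004], [0.002, 0.004, -1.0]]
ft_force: [0.6, -0.2, -5.8]
grip_width: 0.0353
gripper_force: 51.5
```

Run:
```python
from h import *
im=cv2.imread('pics/a.png')
hsv=cv2.cvtColor(im,cv2.COLOR_BGR2HSV)
m=((hsv[:,:,2]>130)&(hsv[:,:,1]<40)).astype(np.uint8); m[:165]=0;m[:,:255]=0;m[:,335:]=0;m[215:]=0
m=cv2.morphologyEx(m,cv2.MORPH_OPEN,np.ones((5,5)))
cs,_=cv2.findContours(m,0,2); c=max(cs,key=cv2.contourArea); print(cv2.boundingRect(c))
P=np.array([onz('scene',*p[0],0.111)[:2] for p in cv2.convexHull(c)],np.float32)
print('pan',cv2.minEnclosingCircle(P))
# neighbours: top edge points, two views (canister near edge / jar top)
for s,d in(((299,152),(269,172)),((257,130),(224,160)),((299,170),(268,192)),((228,233),(320,243))): print(two(ray('scene',*s),ray('side',*d)))
```

```text
(255, 165, 70, 46)
pan ((0.6134594678878784, -0.06546034663915634), 0.09473764151334763)
(array([ 0.66620188, -0.19624831,  0.09657864]), np.float64(0.00788551960679293))
(array([ 0.776036  , -0.17997506,  0.13604398]), np.float64(0.0059519937173989745))
(array([ 0.67510968, -0.204202  ,  0.02989209]), np.float64(0.019043086999893884))
(array([0.52676974, 0.17943733, 0.20346422]), np.float64(0.0012826081509832064))
```

Emit:
jog_arm(hand=[0.03, 0.03, 0.03, 0.03, 0.03], travel=[[0.016, 0.03, 0], [0.029, 0.053, 0], [0.033, 0.06, 0], [0.032, 0.06, 0], [0.016, 0.03, 0]], yaw=[0, 0, 0, 0, 0])

```text
time_s: 3.9
position: [0.5591, -0.1351, 0.2179]
tool_rot: [[0.959, 0.282, -0.001], [0.282, -0.959, 0.001], [-0.001, -0.001, -1.0]]
ft_force: [0.3, -0.2, -5.0]
grip_width: 0.0354
gripper_force: 51.4
```

Run:
```python
from h import *
import pickle
st=env.observe(); pickle.dump(st,open('st.pkl','wb'))
snap('wrist','w2'); print(st['position'])
```

```text
[ 0.5590876  -0.13505089  0.21792403]
```

View pics/w2.png

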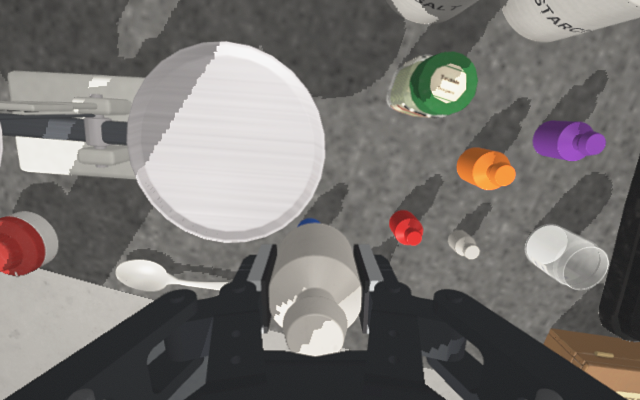

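The wrist view shows the pan rim spanning about x 127–325 and y 41–242, and the weight held upright in the fingers.

Run:
```python
from h import *
import pickle
st=pickle.load(open('st.pkl','rb'))
P=np.array([onz('wrist',u,v,.111,st)[:2] for u,v in((127,140),(325,146),(226,41),(228,242))],np.float32)
print(P,cv2.minEnclosingCircle(P), env.observe()['position'])
```

```text
[[ 0.5710205   0.00619194]
 [ 0.6057615  -0.12949483]
 [ 0.6530262  -0.04786898]
 [ 0.5157522  -0.07953189]] ((0.5842280387878418, -0.06300163269042969), 0.0705428197979927) [ 0.56019185 -0.13244871  0.21790511]
```

Emit:
jog_arm(hand=[0.03, 0.03, 0.03, 0.03, 0.03], travel=[[0.01, 0.017, 0], [0.018, 0.03, 0], [0.013, 0.023, 0], [0.005, 0.0075, -0.01], [0, 0, -0.02]], yaw=[0, 0, 0, 0, 0])

```text
time_s: 4.58
position: [0.6048, -0.0606, 0.188]
tool_rot: [[0.96, 0.28, 0.001], [0.28, -0.96, -0.0], [0.0, 0.001, -1.0]]
ft_force: [0.3, -0.2, -5.3]
grip_width: 0.0355
gripper_force: 51.5
```

Emit:
jog_arm(hand=[0.03, 0.03, 0.03, 0.03, 0.03], travel=[[0, 0, -0.02], [0, 0, -0.01], [0, 0, 0], [0, 0, 0], [0, 0, 0]], yaw=[0, 0, 0, 0, 0])

```text
time_s: 5.2
position: [0.6048, -0.0606, 0.1595]
tool_rot: [[0.96, 0.28, 0.001], [0.28, -0.96, -0.0], [0.001, 0.001, -1.0]]
ft_force: [0.5, -0.4, -4.2]
grip_width: 0.0354
gripper_force: 51.4
```

Down to just above the expected contact (TCP z ≈ 0.132).

Emit:
jog_arm(hand=[0.03, 0.03, 0.03, 0.03, 0.03], travel=[[0, 0.005, -0.01], [0, 0, -0.008], [0, 0, -0.006], [0, 0, 0], [0, 0, 0]], yaw=[0, 0, 0, 0, 0])

```text
time_s: 5.82
position: [0.6047, -0.0556, 0.1349]
tool_rot: [[0.96, 0.28, 0.0], [0.28, -0.96, -0.0], [0.0, 0.0, -1.0]]
ft_force: [0.3, 0.0, -4.7]
grip_width: 0.0359
gripper_force: 51.4
```

Emit:
jog_arm(hand=[0.03, 0.03, 0.03, 0.03, 0.03], travel=[[0, 0, -0.003], [0, 0, 0], [0, 0, 0], [0, 0, 0], [0, 0, 0]], yaw=[0, 0, 0, 0, 0])

```text
time_s: 6.45
position: [0.6045, -0.0555, 0.1318]
tool_rot: [[0.96, 0.28, 0.0], [0.28, -0.96, -0.0], [0.0, 0.0, -1.0]]
ft_force: [0.1, -0.4, -4.8]
grip_width: 0.0353
gripper_force: 51.4
```

Emit:
jog_arm(hand=[0.03, 0.03, 0.03, 0.03, 0.03], travel=[[0, 0, -0.0015], [0, 0, 0], [0, 0, 0], [0, 0, 0], [0, 0, 0]], yaw=[0, 0, 0, 0, 0])

```text
time_s: 7.08
position: [0.6046, -0.0555, 0.1303]
tool_rot: [[0.96, 0.28, 0.0], [0.28, -0.96, -0.0], [0.0, 0.0, -1.0]]
ft_force: [-0.9, 1.1, 0.8]
grip_width: 0.0353
gripper_force: 52.1
```

Contact is made and the pan has taken the weight. Releasing now, then lifting clear.

Emit:
jog_arm(hand=[0.045, 0.06, 0.07, 0.08, 0.08], travel=[[0, 0, 0], [0, 0, 0], [0, 0, 0], [0, 0, 0], [0, 0, 0]], yaw=[0, 0, 0, 0, 0])

```text
time_s: 7.7
position: [0.6046, -0.0555, 0.1302]
tool_rot: [[0.96, 0.28, 0.0], [0.28, -0.96, -0.0], [0.0, 0.0, -1.0]]
ft_force: [0.1, -0.9, -0.4]
grip_width: 0.0799
gripper_force: 0.0
```

Emit:
jog_arm(hand=[0.085, 0.085, 0.085, 0.085, 0.085], travel=[[0, 0, 0.01], [0, 0, 0.03], [0, 0, 0.04], [0, 0, 0.03], [0, 0, 0]], yaw=[0, 0, 0, 0, 0])

```text
time_s: 8.32
position: [0.6052, -0.0556, 0.2433]
tool_rot: [[0.96, 0.28, 0.005], [0.28, -0.96, -0.002], [0.005, 0.003, -1.0]]
ft_force: [0.3, 0.2, 0.2]
grip_width: 0.0852
gripper_force: 0.0
```

Emit:
jog_arm(hand=[0.085, 0.085, 0.085, 0.085, 0.085], travel=[[-0.02, -0.022, 0], [-0.04, -0.045, 0], [-0.045, -0.05, 0], [-0.03, -0.035, 0], [-0.01, -0.012, 0]], yaw=[0, 0, 0, 0, 0])

```text
time_s: 8.95
position: [0.4611, -0.2173, 0.2397]
tool_rot: [[0.961, 0.277, -0.001], [0.277, -0.961, 0.001], [-0.001, -0.001, -1.0]]
ft_force: [0.2, -0.7, -0.3]
grip_width: 0.085
gripper_force: 0.0
```

Run:
```python
from h import *
import pickle
st=env.observe(); pickle.dump(st,open('st.pkl','wb'))
w=env.get_image('wrist'); a=env.get_image('scene')
cv2.imwrite('pics/w3.png',np.vstack([w,cv2.resize(a[120:245,240:440],(640,400))])[:,:,::-1][::1]); 
im=cv2.imread('pics/w3.png'); cv2.imwrite('pics/w3s.png',cv2.resize(im,(480,600))); print(st['position'],st['time_s'])
```

```text
[ 0.46113125 -0.21725624  0.23971752] 8.95
```

View pics/w3s.png

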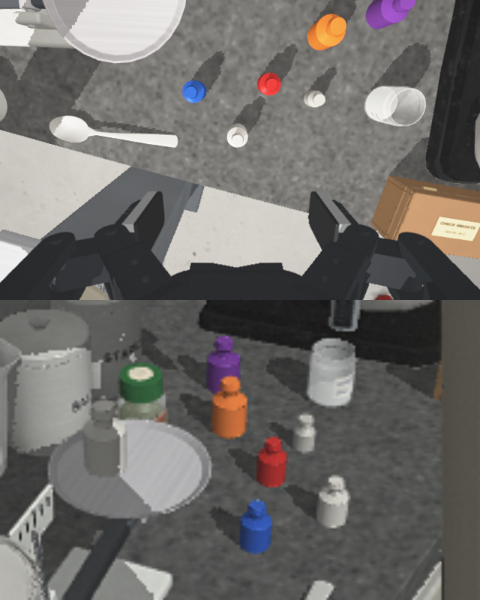

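The 500 g weight stands upright on the pan. The 200 g weight is at about (316,182) in wrist pixels.

Run:
```python
from h import *
import pickle
st=pickle.load(open('st.pkl','rb')); im=cv2.imread('pics/w3.png')[:400]
hsv=cv2.cvtColor(im,cv2.COLOR_BGR2HSV); m=((hsv[:,:,2]>150)&(hsv[:,:,1]<40)).astype(np.uint8)
n,l,s,c=cv2.connectedComponentsWithStats(m)
for i in range(1,n):
    if 200<s[i,4]<2500 and 150<s[i,1]<220: print(s[i],c[i].round(1))
    if 200<s[i,4]<2500 and abs(c[i][0]-316)<12 : print(onz('wrist',*c[i],.025,st).round(4))
for n,uv in(('scene',(379,204)),):print(onz(n,*uv,.024))
print(env.observe()['position'])
```

```text
[302 166  29  31 669] [316.3 181.9]
[ 0.4595 -0.22    0.025 ]
[ 0.45631186 -0.21827172  0.024     ]
[ 0.46216695 -0.21654603  0.23985262]
```

Emit:
jog_arm(hand=[0.085, 0.085, 0.085, 0.085, 0.085], travel=[[-0.003, -0.0035, -0.03], [0, 0, -0.055], [0, 0, -0.055], [0, 0, -0.03], [0, 0, 0]], yaw=[0, 0, 0, 0, 0])

```text
time_s: 9.68
position: [0.4597, -0.2178, 0.0684]
tool_rot: [[0.96, 0.281, -0.004], [0.281, -0.96, 0.003], [-0.002, -0.004, -1.0]]
ft_force: [-0.4, -0.7, 0.6]
grip_width: 0.0851
gripper_force: 0.0
```

Emit:
jog_arm(hand=[0.085, 0.085, 0.085, 0.085, 0.085], travel=[[0, 0, -0.015], [0, 0, -0.012], [0, 0, -0.006], [0, 0, 0], [0, 0, 0]], yaw=[0, 0, 0, 0, 0])

```text
time_s: 10.3
position: [0.4599, -0.2196, 0.0377]
tool_rot: [[0.96, 0.28, 0.001], [0.28, -0.96, -0.001], [0.0, 0.001, -1.0]]
ft_force: [-0.2, 0.2, -0.7]
grip_width: 0.0845
gripper_force: 0.0
```

Emit:
jog_arm(hand=[0.085, 0.085, 0.02, 0.02, 0.02], travel=[[0, 0, -0.012], [0, 0, -0.006], [0, 0, 0], [0, 0, 0], [0, 0, 0]], yaw=[0, 0, 0, 0, 0], grip_force=40)

```text
time_s: 10.92
position: [0.4598, -0.2195, 0.0194]
tool_rot: [[0.96, 0.28, 0.0], [0.28, -0.96, -0.0], [0.0, 0.0, -1.0]]
ft_force: [0.0, -0.0, 0.2]
grip_width: 0.0315
gripper_force: 0.0
```

Emit:
jog_arm(hand=[0.02, 0.02, 0.02, 0.02, 0.02], travel=[[0, 0, 0], [0, 0, 0], [0, 0, 0], [0, 0, 0], [0, 0, 0]], yaw=[0, 0, 0, 0, 0])

```text
time_s: 11.55
position: [0.4598, -0.2195, 0.0196]
tool_rot: [[0.96, 0.28, 0.0], [0.28, -0.96, -0.0], [0.0, 0.0, -1.0]]
ft_force: [-0.6, 1.1, 5.3]
grip_width: 0.0281
gripper_force: 39.7
```

Emit:
jog_arm(hand=[0.02, 0.02, 0.02, 0.02, 0.02], travel=[[0, 0, 0.02], [0, 0, 0.045], [0, 0, 0.06], [0, 0, 0.06], [0, 0, 0.03]], yaw=[0, 0, 0, 0, 0])

```text
time_s: 12.18
position: [0.46, -0.2196, 0.2371]
tool_rot: [[0.96, 0.28, 0.003], [0.28, -0.96, -0.002], [0.002, 0.003, -1.0]]
ft_force: [0.2, -1.0, -2.4]
grip_width: 0.0278
gripper_force: 40.0
```

Emit:
jog_arm(hand=[0.02, 0.02, 0.02, 0.02, 0.02], travel=[[0.01, 0.015, 0], [0.022, 0.035, 0], [0.03, 0.05, 0], [0.022, 0.035, 0], [0.01, 0.015, 0]], yaw=[0, 0, 0, 0, 0])

```text
time_s: 12.8
position: [0.5541, -0.0666, 0.2319]
tool_rot: [[0.959, 0.283, -0.004], [0.283, -0.959, 0.002], [-0.003, -0.002, -1.0]]
ft_force: [-0.5, -1.2, -1.8]
grip_width: 0.0278
gripper_force: 40.0
```

Emit:
jog_arm(hand=[0.02, 0.02, 0.02, 0.02, 0.02], travel=[[0, 0, -0.015], [0, 0, -0.03], [0, 0, -0.015], [0, 0, 0], [0, 0, 0]], yaw=[0, 0, 0, 0, 0])

```text
time_s: 13.42
position: [0.5541, -0.0697, 0.175]
tool_rot: [[0.96, 0.28, 0.001], [0.28, -0.96, -0.0], [0.001, 0.001, -1.0]]
ft_force: [-0.6, -1.0, -1.3]
grip_width: 0.0279
gripper_force: 40.0
```

Emit:
jog_arm(hand=[0.02, 0.02, 0.02, 0.02, 0.02], travel=[[0, 0, -0.02], [0, 0, -0.015], [0, 0, -0.008], [0, 0, 0], [0, 0, 0]], yaw=[0, 0, 0, 0, 0])

```text
time_s: 14.05
position: [0.554, -0.0695, 0.1318]
tool_rot: [[0.96, 0.28, 0.001], [0.28, -0.96, -0.0], [0.001, 0.001, -1.0]]
ft_force: [-0.5, -0.5, -1.4]
grip_width: 0.0272
gripper_force: 40.0
```

Emit:
jog_arm(hand=[0.02, 0.02, 0.02, 0.02, 0.02], travel=[[0, 0, -0.004], [0, 0, 0], [0, 0, 0], [0, 0, 0], [0, 0, 0]], yaw=[0, 0, 0, 0, 0])

```text
time_s: 14.68
position: [0.5538, -0.0695, 0.1273]
tool_rot: [[0.96, 0.28, 0.0], [0.28, -0.96, -0.0], [0.0, 0.0, -1.0]]
ft_force: [-0.6, 0.4, -2.3]
grip_width: 0.0275
gripper_force: 40.0
```

Emit:
jog_arm(hand=[0.02, 0.02, 0.02, 0.02, 0.02], travel=[[0, 0, -0.0018], [0, 0, 0], [0, 0, 0], [0, 0, 0], [0, 0, 0]], yaw=[0, 0, 0, 0, 0])

```text
time_s: 15.3
position: [0.5538, -0.0695, 0.1255]
tool_rot: [[0.96, 0.28, 0.0], [0.28, -0.96, -0.0], [0.0, 0.0, -1.0]]
ft_force: [1.1, -0.2, -0.5]
grip_width: 0.0276
gripper_force: 40.1
```

Emit:
jog_arm(hand=[0.02, 0.02, 0.02, 0.02, 0.02], travel=[[0, 0, -0.002], [0, 0, 0], [0, 0, 0], [0, 0, 0], [0, 0, 0]], yaw=[0, 0, 0, 0, 0])

```text
time_s: 15.92
position: [0.5537, -0.0694, 0.1234]
tool_rot: [[0.96, 0.28, -0.0], [0.28, -0.96, 0.0], [-0.0, -0.0, -1.0]]
ft_force: [-0.3, 0.3, -0.8]
grip_width: 0.0275
gripper_force: 40.1
```

Emit:
jog_arm(hand=[0.035, 0.05, 0.065, 0.075, 0.08], travel=[[0, 0, 0], [0, 0, 0], [0, 0, 0], [0, 0, 0], [0, 0, 0]], yaw=[0, 0, 0, 0, 0])

```text
time_s: 16.55
position: [0.5537, -0.0695, 0.1234]
tool_rot: [[0.96, 0.28, 0.0], [0.28, -0.96, -0.0], [0.0, 0.0, -1.0]]
ft_force: [0.4, -0.2, -0.3]
grip_width: 0.0801
gripper_force: 0.0
```

Emit:
jog_arm(hand=[0.085, 0.085, 0.085, 0.085, 0.085], travel=[[0, 0, 0.01], [0, 0, 0.03], [0, 0, 0.04], [0, 0, 0.03], [0, 0, 0]], yaw=[0, 0, 0, 0, 0])

```text
time_s: 17.18
position: [0.5544, -0.0696, 0.2362]
tool_rot: [[0.96, 0.28, 0.005], [0.28, -0.96, -0.002], [0.004, 0.003, -1.0]]
ft_force: [0.2, 0.9, 0.2]
grip_width: 0.0852
gripper_force: 0.0
```

Emit:
jog_arm(hand=[0.085, 0.085, 0.085, 0.085, 0.085], travel=[[-0.01, -0.02, 0], [-0.02, -0.04, 0], [-0.02, -0.04, 0], [-0.01, -0.02, 0], [0, 0, 0]], yaw=[0, 0, 0, 0, 0])

```text
time_s: 17.8
position: [0.493, -0.1903, 0.2327]
tool_rot: [[0.961, 0.278, -0.001], [0.278, -0.961, 0.001], [-0.001, -0.001, -1.0]]
ft_force: [-0.2, -0.5, 0.3]
grip_width: 0.0851
gripper_force: 0.0
```

Emit:
jog_arm(hand=[0.085, 0.085, 0.085, 0.085, 0.085], travel=[[0, 0, 0], [0, 0, 0], [0, 0, 0], [0, 0, 0], [0, 0, 0]], yaw=[0, 0, 0, 0, 0])

```text
time_s: 18.42
position: [0.4938, -0.1893, 0.2334]
tool_rot: [[0.96, 0.28, 0.0], [0.28, -0.96, -0.0], [0.0, 0.0, -1.0]]
ft_force: [-0.8, -0.2, -0.1]
grip_width: 0.0851
gripper_force: 0.0
```

Emit:
jog_arm(hand=[0.085, 0.085, 0.085, 0.085, 0.085], travel=[[0, 0, 0], [0, 0, 0], [0, 0, 0], [0, 0, 0], [0, 0, 0]], yaw=[0, 0, 0, 0, 0])

```text
time_s: 19.05
position: [0.4937, -0.1895, 0.2334]
tool_rot: [[0.96, 0.28, -0.0], [0.28, -0.96, 0.0], [-0.0, -0.0, -1.0]]
ft_force: [-0.3, -0.2, -0.0]
grip_width: 0.0849
gripper_force: 0.0
```

Run:
```python
from h import *
w=env.get_image('wrist'); a=env.get_image('scene'); b=env.get_image('side')
im=np.vstack([np.hstack([cv2.resize(w,(400,250)),cv2.resize(b[150:350,200:400],(250,250))]),cv2.resize(a[140:320,180:380],(650,340))])
cv2.imwrite('pics/d.png',im[:,:,::-1]); print(env.observe()['time_s'])
```

```text
19.2
```

View pics/d.png

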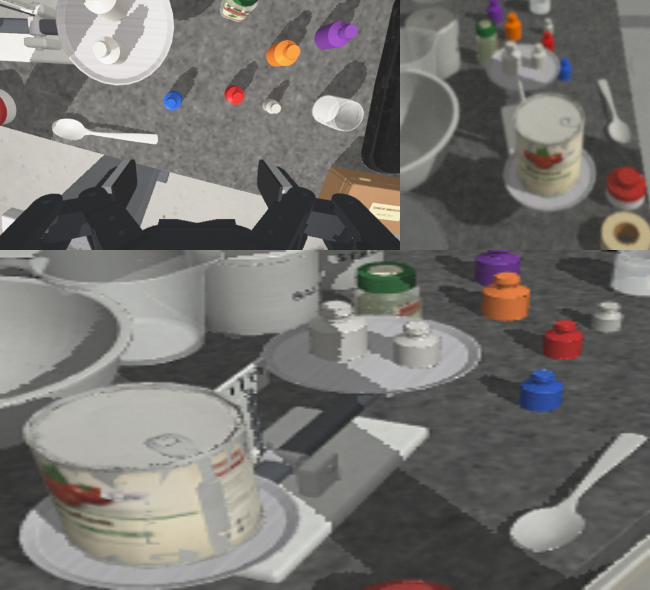

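Both weights stand upright and the pan has come down. I'll let the beam settle for 2.5 s, then check that it is level and at rest.

Emit:
jog_arm(hand=[0.085, 0.085, 0.085, 0.085, 0.085], travel=[[0, 0, 0], [0, 0, 0], [0, 0, 0], [0, 0, 0], [0, 0, 0]], yaw=[0, 0, 0, 0, 0])

```text
time_s: 19.82
position: [0.4937, -0.1894, 0.2334]
tool_rot: [[0.96, 0.28, -0.0], [0.28, -0.96, 0.0], [-0.0, -0.0, -1.0]]
ft_force: [0.7, 0.6, 0.1]
grip_width: 0.0853
gripper_force: 0.0
```

Emit:
jog_arm(hand=[0.085, 0.085, 0.085, 0.085, 0.085], travel=[[0, 0, 0], [0, 0, 0], [0, 0, 0], [0, 0, 0], [0, 0, 0]], yaw=[0, 0, 0, 0, 0])

```text
time_s: 20.45
position: [0.4937, -0.1894, 0.2334]
tool_rot: [[0.96, 0.28, -0.0], [0.28, -0.96, 0.0], [0.0, -0.0, -1.0]]
ft_force: [-0.5, -0.1, -0.7]
grip_width: 0.0852
gripper_force: 0.0
```

Emit:
jog_arm(hand=[0.085, 0.085, 0.085, 0.085, 0.085], travel=[[0, 0, 0], [0, 0, 0], [0, 0, 0], [0, 0, 0], [0, 0, 0]], yaw=[0, 0, 0, 0, 0])

```text
time_s: 21.08
position: [0.4937, -0.1894, 0.2334]
tool_rot: [[0.96, 0.28, 0.0], [0.28, -0.96, -0.0], [0.0, 0.0, -1.0]]
ft_force: [0.4, -0.1, -0.6]
grip_width: 0.0851
gripper_force: 0.0
```

Emit:
jog_arm(hand=[0.085, 0.085, 0.085, 0.085, 0.085], travel=[[0, 0, 0], [0, 0, 0], [0, 0, 0], [0, 0, 0], [0, 0, 0]], yaw=[0, 0, 0, 0, 0])

```text
time_s: 21.7
position: [0.4937, -0.1895, 0.2334]
tool_rot: [[0.96, 0.28, -0.0], [0.28, -0.96, 0.0], [-0.0, -0.0, -1.0]]
ft_force: [0.1, 0.9, 0.3]
grip_width: 0.085
gripper_force: 0.0
```

Run:
```python
from h import *
# tin label shift from the start by phase correlation / template: tin rises 13 mm when level
g=lambda x:cv2.cvtColor(x,cv2.COLOR_RGB2GRAY)
a0=g(cv2.imread('pics/a.png')[:,:,::-1].copy())
t=a0[225:305,195:262]
f=lambda i:(cv2.phaseCorrelate(np.float32(t),np.float32(i[225:305,195:262])), cv2.minMaxLoc(cv2.matchTemplate(i,t,cv2.TM_CCOEFF_NORMED))[2:])
for k in range(4):
    a=env.get_image('scene'); print(f(g(a)),env.observe()['time_s'])
    [env.get_image('side') for _ in range(3)]
P=np.array([.527,.19,.15]); print('13mm =',np.array(proj('scene',P+[0,0,.013]))-proj('scene',P))
```

```text
(((-0.4898944495705706, -5.656214056278756), 0.7210709310240215), ((127, 302), (194, 219))) 21.75
(((-0.5108620380425108, -5.655824544442645), 0.7245140890280406), ((127, 302), (194, 219))) 21.95
(((-0.4864974147135115, -5.658687125958409), 0.7201584463318189), ((127, 302), (194, 219))) 22.15
(((-0.5080138753528445, -5.675017338734179), 0.7257622559865315), ((127, 302), (194, 219))) 22.35
13mm = [-0.99500428 -5.75577825]
```

The tin rose 5.66 px, against 5.76 px expected for level, and the beam is at rest.

```bash
python3 -c "
from rig import env
print(env.close_job())"
```

```text
the job is handed in; nothing more can be done
None
```

The 500 g and 200 g weights stand upright side by side on the weight pan, the beam measured level and at rest before I handed the job in at about 22 s, and the hand-in returned no verdict.

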